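# Wedge up the taper-planing board

## Robot

A 6-joint arm with a two-finger parallel gripper is mounted at the origin on a cart in front of the work surface, level with it; the furniture and walls round the work are solid. World frame = base frame: x ahead of the robot, y to its left, z up, the work surface at z = 0. Lengths are in m, angles in degrees, forces in N, time in s.
With the tool pointing down it reaches from about 0.25 to 0.775 m from the base axis. Payload 4 kg.
Tool frame: the origin (TCP) lies midway between the tips of the shut fingers; the grasp point (between the pads) lies 19 mm behind it; z points along the fingers, y is the direction in which the jaws open and shut (so a half turn about z gives the same grasp; the last joint's range is limited). The gripper opens to 85 mm and grips with 20 to 120 N. Pads are 22 mm wide; open, the fingers measure 114 mm over their backs; the gripper's body (76 mm by 85 mm) begins 54 mm behind the grasp point. The pads swing forward as they close: fully open they stand 13 mm farther back than shut.
Start: joints at [58.379, 4.996, 78.535, -0, 96.463, -5.907], TCP at [0.239, 0.496, 0.231] pointing down, gripper open.
Joint ranges: [-177.83, 177.83], [-43.37, 116.18], [15.69, 146.23], [-61.86, 241.86], [9.47, 152.12], [-147.06, 147.06]. Speed limits (degrees/s): [159.86, 159.86, 180, 180, 180, 180].

## Interface

Orientations are given as [roll, pitch, yaw] about the fixed x, y, z axes, in that order (R = Rz(yaw) Ry(pitch) Rx(roll)).
In Python, from station import * gives the robot as it stands. The module is installed in compiled form; this text tells all that it offers.
- The arm moves only by the tool play_rows, never from a script. Its argument "series" is a list of rows, each an object of numbers: "ax", "ay", "az": the turn, a rotation vector about the world's x, y, z in rad; "tx", "ty", "tz": the shift along the world's x, y, z in cm; "gripper": the finger opening in cm, from 0 to 8.54. A call has 1 to 12 rows; each row is the pose to reach, as a shift and turn from the pose commanded when the call began; what a row does not reach only later rows make up. A row lasts 1/10 s, in which the tool goes at most 50 mm and 8.59 degrees, less where a joint would pass 70% of its speed; a pose out of reach is approached as far as the arm can. A call with a gripper value outside its range is refused whole. The fingers move at their own pace and stop on an object; "newtons" is the grip in N (left out, the last holds). Time passes only in rows, so rows that repeat a pose let the fingers close. It gives the time, the measured TCP pose, the force and the opening at its end, in the units of the state.
- sense(): the state, without advancing time (a new reading comes with each control period).
- read_camera(name): name is "side" or "top" or "wrist"; returns the picture (420x560x3 uint8, red, green, blue); there is no depth.
- get_calibration(name): a dict with "camera_matrix" (3x3 intrinsics, pixels), "k1" (the pictures are not rectified: a ray, as slopes to the right and down, at radius r is drawn at 1 + k1 r^2 times it, then the intrinsics apply), "rvec" (rotation vector, rad) and "tvec" (3), from world to camera coordinates, as OpenCV has them. Camera axes: x right, y down, z forward; pixel columns grow to the right and rows downward; lengths in m; the calibration is good to about 2 mm. A picture is of the moment at which its call begins: read the wrist's pose just before it. get_calibration takes no time and is no camera call; for the wrist camera it gives the pose at the moment of the call.
- job_done(): hands the job in, once; it reports no verdict.
The state is a dict: "time": time; "joint_pos": joint angles; "qd": joint speeds; "joint_torque": joint torques, N m; "tool_pos": TCP position; "ee_rot": TCP orientation; "force": force on the tool from outside, world axes, zero at the start; "moment": the same for the moment, N m; "width": opening from 0.0 (shut) to 1.0 (fully open).
Only numpy, scipy, OpenCV 4.12 (cv2) and the standard library are available. Lean on these libraries where they do the work, as an engineer would, in place of code of your own. Each camera call takes 0.05 s, during which the arm holds its last target.

## Task

Take the loose wooden wedge (its thick heel is the handle), lay it flat on the jig's base and push its thin end, square on, under the middle of the free end of the hinged planing board until that end just lifts off its two rests: about 4 mm clear, then stop. Finish while still holding the wedge in place, so that the wedge carries the board. Raise the board with the wedge only, never press on it or lift it with the gripper, and leave the thumb plane and the two blocks beside the jig where they are.

Things in the scene. Friction and masses are not known exactly. Their poses are not given: they have to be found in the camera images.
- planing_jig: Jig fixed to the table: dark wooden base 400 x 110 x 12 mm; origin at the centre of its underside, x along it, z up. The board covers x = -60 to +174 mm; on the bare sill (x = -200 to -60 mm, top at z = 12 mm) the wedge slides toward +x. Two small rests, 22 x 14 mm, 10 mm tall, stand on the base under the board's free corners at x = -42, y = +-38 mm, leaving 62 mm between them for the wedge.
- board (a joint): Hinge of the planing board (light wood, 234 x 90 x 14 mm, about 0.8 kg, dark stop strip across its top near the hinge). Hinge line along the jig's y at jig x = +176, z = 22 mm. Value in rad: 0 = down on its rests, level, underside 10 mm above the base; grows as the free end, 236 mm from the hinge, rises (0.017 rad = 4 mm). Falls back by its own weight.
- board_edge (a point): Middle of the lower edge of the board's free end: at jig x = -60 mm, y = 0, 22 mm above the table with the board down; rises with the board.
- wedge: Loose wooden wedge, 150 x 30 mm, 40 mm tall, about 0.09 kg. Origin at the centre of its underside; x points to the thin end, z up. Thin end (x = +75 mm) 3 mm thick; the top slopes up 1 in 5 to 24 mm at x = -30 mm; behind it the heel, a block 45 mm long (x = -75 to -30 mm) and 40 mm tall. Pushing it under the board takes some 5 to 15 N.
- wedge_toe (a point): Middle of the lower edge of the wedge's thin end. With the wedge flat on the base it first touches the board when this point is 35 mm in past the board's free end (jig x = -25 mm); each further 5 mm lifts that end 1 mm (jig x = -5 mm: 4 mm lift).
- wedge_grip (a point): Middle of the wedge's heel, 26 mm above the wedge's underside, 52.5 mm behind its origin: a good place to grip it, across its 30 mm width.
- thumb_plane: Small thumb plane, 25 x 60 x 34 mm, beside the jig; stays where it is. Origin under its centre.
- cork_block: Cork block, 44 x 70 x 28 mm, beside the jig; stays where it is. Origin under its centre.
- block_bored: Small wooden block with a bored hole, 42 x 56 x 30 mm, beside the jig; stays where it is. Origin under its centre.
Things that resemble listed ones, but are neither listed nor needed, are in the scene too. There is more than one size of the wedge; the job needs the largest.

How it is judged:
By the outcome, as a careful person would: the job done as asked, in the order asked, and still so for the second after the job is handed in, while the arm keeps its last pose, push and grip.
It also fails if it takes over 38 s, if anything falls off the work surface, if the arm or the gripper's body presses on something with over 40 N, if the wrist force passes 120 N, or if a joint passes its speed limit or range.

## Working session

There is one attempt and no reset: what is moved stays moved. The work goes in short steps, Python scripts to look and compute and a tool call to move; the robot and the scene stay as the last step left them, time stands still between calls to the robot, and variables do not carry over. Pictures are saved under pics/ and viewed, and the job is handed in when it is done.

Besides the shell and the picture viewer there is one more tool, called after "Request:" as name(argument=value, ...), one argument or row to a line, values as JSON. play_rows: Moves the arm, as the interface text tells. Its arguments: {"type":"object","properties":{"series":{"type":"array","items":{"type":"object","properties":{"ax":{"type":"number"},"ay":{"type":"number"},"az":{"type":"number"},"tx":{"type":"number"},"ty":{"type":"number"},"tz":{"type":"number"},"gripper":{"type":"number"}}}},"newtons":{"type":"number"}},"required":["series"]}

```bash
mkdir -p pics && python3 - <<'E'
from station import *
import cv2
s=sense(); print(s)
for n in ("side","top","wrist"):
    c=get_calibration(n); print(n,c)
    im=read_camera(n); cv2.imwrite(f"pics/{n}0.png",im[:,:,::-1])
E
```

```text
{'time': 0.0, 'joint_pos': array([ 5.83772224e+01,  5.03912242e+00,  7.86240578e+01, -6.53052767e-04,
        9.64637341e+01, -5.90590222e+00]), 'qd': array([ 0.15263174,  0.01821102, -0.1332624 ,  0.04568067,  0.04650307,
        0.08216094]), 'joint_torque': array([ 8.28342290e-04, -3.51862550e+01, -3.13279402e+01,  5.65030962e-05,
        1.04879978e-02,  2.73737606e-05]), 'tool_pos': array([0.23839233, 0.49509767, 0.23014509]), 'ee_rot': array([-1.79873692e+02, -1.24132241e-02,  1.54283038e+02]), 'force': array([0.13124503, 0.01208528, 0.56530802]), 'moment': array([-0.01115577,  0.00213524,  0.00265916]), 'width': 0.9987731712456209}
side {'camera_matrix': array([[494.92604875,   0.        , 278.97250601],
       [  0.        , 494.92604875, 217.65836446],
       [  0.        ,   0.        ,   1.        ]]), 'k1': -0.015022617916253107, 'rvec': array([ 0.63658761, -2.44379594,  1.4168597 ]), 'tvec': array([0.55698698, 0.13190878, 1.24113143])}
top {'camera_matrix': array([[516.47648765,   0.        , 287.28936987],
       [  0.        , 516.47648765, 206.37302888],
       [  0.        ,   0.        ,   1.        ]]), 'k1': -0.10163939298565662, 'rvec': array([ 2.16400141, -2.11492555,  0.19985988]), 'tvec': array([0.12469565, 0.52995545, 1.40043736])}
wrist {'camera_matrix': array([[302.44006359,   0.        , 277.880071  ],
       [  0.        , 302.44006359, 203.56754486],
       [  0.        ,   0.        ,   1.        ]]), 'k1': -0.02074348197282858, 'rvec': array([-2.45236475, -1.54242947, -0.21378955]), 'tvec': array([-0.54815485, -0.033791  ,  0.37932352])}
```

View pics/top0.png

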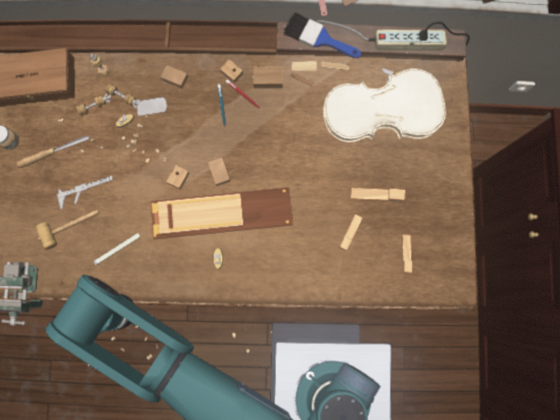

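View pics/side0.png

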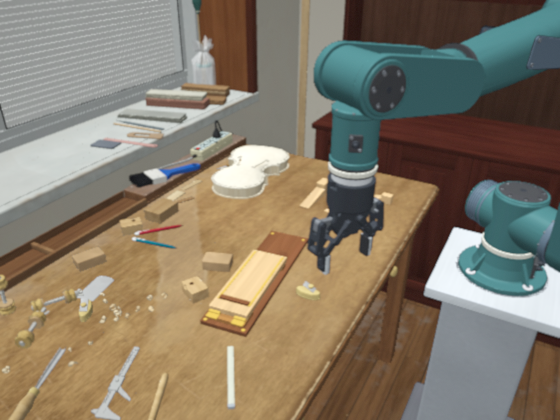

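View pics/wrist0.png

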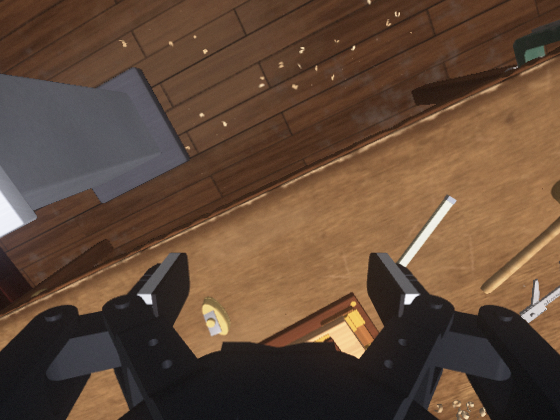

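The top view shows the jig at about (222,212), with its bare sill to the right. Three wedge-like pieces lie at (378,194), (351,232) and (407,253), and there are two light strips at (304,66) and (335,66). I'll crop closer and measure them.

```bash
cat > h.py <<'E'
import numpy as np, cv2
from station import *
def ray(cal,px):
    K=np.array(cal["camera_matrix"]);k1=cal["k1"]
    p=cv2.undistortPoints(np.array(px,float).reshape(-1,1,2),K,np.array([k1,0,0,0,0.]))[:,0]
    R,_=cv2.Rodrigues(np.array(cal["rvec"]));t=np.array(cal["tvec"])
    d=np.c_[p,np.ones(len(p))]@R
    return -R.T@t,d
def onplane(cal,px,z):
    o,d=ray(cal,px); return o+d*((z-o[2])/d[:,2])[:,None]
def proj(cal,P):
    return cv2.projectPoints(np.array(P,float).reshape(-1,1,3),np.array(cal["rvec"]),np.array(cal["tvec"]),np.array(cal["camera_matrix"]),np.array([cal["k1"],0,0,0,0.]))[0][:,0]
E
python3 - <<'E'
from h import *
im=cv2.imread("pics/top0.png")
c=get_calibration("top")
hsv=cv2.cvtColor(im,cv2.COLOR_BGR2HSV)
for p in [(378,190),(351,232),(407,253),(200,215),(250,190),(330,210),(270,210)]: print(p,hsv[p[1],p[0]])
m=cv2.inRange(hsv,(10,60,150),(30,200,255))
n,l,st,ce=cv2.connectedComponentsWithStats(m)
for i in range(1,n):
    if st[i,4]>120:
        ys,xs=np.where(l==i); r=cv2.minAreaRect(np.c_[xs,ys].astype(np.float32)); b=cv2.boxPoints(r)
        w=onplane(c,b,0.012)
        print(i,st[i],np.round(b).tolist(),"\n",np.round(w[:,:2],3).tolist(), np.round([np.linalg.norm(w[0]-w[1]),np.linalg.norm(w[1]-w[2])],3))
cv2.imwrite("pics/crop1.png",cv2.resize(im[170:290,330:430],None,fx=5,fy=5,interpolation=cv2.INTER_CUBIC))
cv2.imwrite("pics/crop2.png",cv2.resize(im[170:250,140:300],None,fx=5,fy=5,interpolation=cv2.INTER_CUBIC))
E
```

```text
(378, 190) [ 16  91 232]
(351, 232) [ 19  85 238]
(407, 253) [ 16  93 228]
(200, 215) [ 17  88 236]
(250, 190) [ 14 113 153]
(330, 210) [ 14 108 144]
(270, 210) [  9 125 139]
2 [   0   49   66   47 2543] [[-4.0, 54.0], [65.0, 48.0], [68.0, 90.0], [0.0, 96.0]] 
 [[0.993, 1.056], [1.011, 0.835], [0.875, 0.808], [0.855, 1.023]] [0.221 0.139]
5 [ 75  55  33  19 303] [[75.0, 55.0], [107.0, 55.0], [107.0, 73.0], [75.0, 73.0]] 
 [[0.989, 0.799], [0.989, 0.699], [0.93, 0.692], [0.929, 0.792]] [0.101 0.06 ]
15 [   50    56   413   245 44445] [[48.0, 293.0], [55.0, 49.0], [464.0, 60.0], [457.0, 304.0]] 
 [[0.267, 0.807], [1.01, 0.867], [1.007, -0.401], [0.264, -0.351]] [0.746 1.268]
19 [220  59  23  21 257] [[219.0, 68.0], [229.0, 56.0], [244.0, 68.0], [233.0, 80.0]] 
 [[0.951, 0.352], [0.991, 0.323], [0.953, 0.278], [0.913, 0.306]] [0.05  0.059]
23 [442  60  23  13 134] [[441.0, 62.0], [464.0, 60.0], [465.0, 70.0], [442.0, 72.0]] 
 [[0.994, -0.328], [1.005, -0.401], [0.972, -0.402], [0.96, -0.329]] [0.074 0.034]
28 [161  65  25  20 314] [[160.0, 76.0], [165.0, 63.0], [186.0, 72.0], [181.0, 85
[... 744 characters left out ...]
119 0.021]
132 [  61  146   78   28 1062] [[59.0, 150.0], [136.0, 143.0], [138.0, 168.0], [62.0, 175.0]] 
 [[0.685, 0.814], [0.712, 0.585], [0.635, 0.572], [0.608, 0.798]] [0.231 0.078]
134 [400 149  39  23 355] [[397.0, 164.0], [402.0, 145.0], [440.0, 154.0], [435.0, 174.0]] 
 [[0.665, -0.182], [0.725, -0.198], [0.7, -0.312], [0.64, -0.295]] [0.062 0.117]
224 [  0 214  54  34 860] [[-4.0, 241.0], [1.0, 212.0], [56.0, 221.0], [52.0, 249.0]] 
 [[0.411, 0.978], [0.496, 0.973], [0.475, 0.801], [0.391, 0.807]] [0.085 0.173]
234 [400 234  13  39 379] [[400.0, 234.0], [411.0, 234.0], [412.0, 272.0], [401.0, 272.0]] 
 [[0.46, -0.188], [0.462, -0.219], [0.353, -0.222], [0.351, -0.191]] [0.032 0.109]
```

View pics/crop1.png

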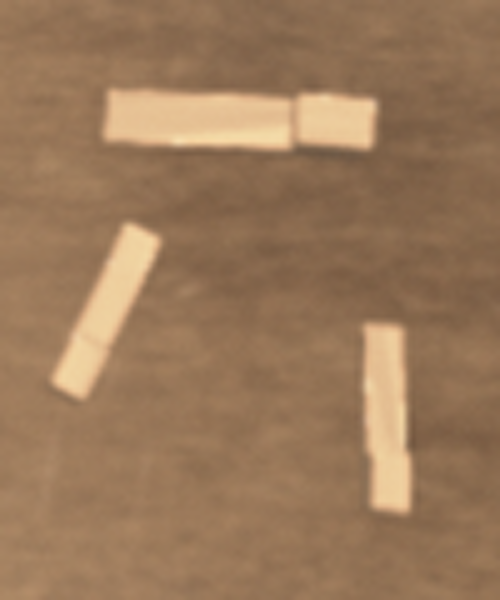

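View pics/crop2.png

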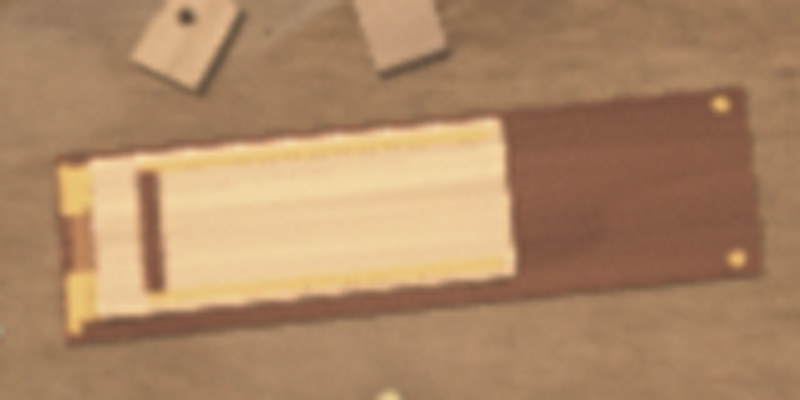

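The crop shows the piece at top (378,194) is clearly the longest of the three. Its thin end points left at (351,194) and its heel is at (397,194). The smaller look-alikes are at (351,232) and (407,253). The jig crop shows the board's free edge at about x=242 px. I'll measure both now.

```bash
python3 - <<'E'
from h import *
im=cv2.imread("pics/top0.png"); c=get_calibration("top")
hsv=cv2.cvtColor(im,cv2.COLOR_BGR2HSV)
def biggest(m,x0,y0,x1,y1):
    a=np.zeros_like(m);a[y0:y1,x0:x1]=m[y0:y1,x0:x1]
    cs,_=cv2.findContours(a,0,2); k=max(cs,key=cv2.contourArea); return k
m=cv2.inRange(hsv,(5,30,190),(30,130,255))
for nm,b in (("W",(340,180,415,207)),("s1",(335,210,370,252)),("s2",(395,225,420,275)),("board",(145,180,300,240))):
    k=biggest(m,*b); bx=cv2.boxPoints(cv2.minAreaRect(k)); print(nm,np.round(bx,1).tolist())
    for z in (0.0,0.02,.036):
        w=onplane(c,bx,z); print(z,np.round(w[:,:2],4).tolist(),np.round([np.linalg.norm(w[0]-w[1]),np.linalg.norm(w[1]-w[2])],4))
# dark base
m2=cv2.inRange(hsv,(0,95,60),(12,255,175))|m
a=np.zeros_like(m2);a[180:245,145:300]=m2[180:245,145:300]; a=cv2.morphologyEx(a,cv2.MORPH_OPEN,np.ones((3,3)))
k=biggest(a,145,180,300,245);bx=cv2.boxPoints(cv2.minAreaRect(k));print("base",bx.tolist())
w=onplane(c,bx,.012);print(np.round(w[:,:2],4).tolist(),np.linalg.norm(w[0]-w[1]),np.linalg.norm(w[1]-w[2]), w.mean(0))
man=np.array([[58,160],[745,87],[763,275],[68,345]])/5+[140,170]
w=onplane(c,man-.4,.012);print(np.round(w,4).tolist(),w.mean(0))
print("wedge manual: toe corners, step, heel")
print(np.round(onplane(c,np.array([[107,90],[104,141]])/5+[329.6,169.6],.003),4))
print(np.round(onplane(c,np.array([[297,95],[377,99],[374,149],[295,149]])/5+[329.6,169.6],.04),4))
E
```

```text
W [[350.79998779296875, 198.1999969482422], [351.1000061035156, 187.6999969482422], [404.20001220703125, 189.10000610351562], [404.0, 199.6999969482422]]
0.0 [[0.5632, -0.0476], [0.5944, -0.0485], [0.5941, -0.2051], [0.5627, -0.2037]] [0.0312 0.1567]
0.02 [[0.5593, -0.0448], [0.5901, -0.0457], [0.5899, -0.2002], [0.5589, -0.1988]] [0.0308 0.1545]
0.036 [[0.5563, -0.0426], [0.5867, -0.0434], [0.5864, -0.1962], [0.5558, -0.1948]] [0.0305 0.1528]
s1 [[339.20001220703125, 246.1999969482422], [354.5, 213.8000030517578], [362.20001220703125, 217.39999389648438], [346.79998779296875, 249.89999389648438]]
0.0 [[0.4227, -0.0144], [0.5175, -0.0584], [0.5074, -0.0806], [0.4128, -0.0363]] [0.1045 0.0244]
0.02 [[0.4208, -0.012], [0.5143, -0.0555], [0.5043, -0.0774], [0.411, -0.0337]] [0.1031 0.0241]
0.036 [[0.4193, -0.0102], [0.5117, -0.0531], [0.5019, -0.0748], [0.4096, -0.0316]] [0.1019 0.0238]
s2 [[403.0, 235.0], [411.0, 235.0], [411.0, 272.0], [403.0, 272.0]]
0.0 [[0.459, -0.1992], [0.4595, -0.2226], [0.3531, -0.221], [0.3527, -0.1979]] [0.0234 0.1064]
0.02 [[0.4566, -0.1944], [0.457, -0.2175
[... 526 characters left out ...]
 [0.4738, 0.2598], [0.442, 0.5073]] [0.2521 0.0902]
base [[151.17640686035156, 200.32891845703125], [288.6632080078125, 186.29965209960938], [292.55029296875, 224.392822265625], [155.0634765625, 238.42208862304688]]
[[0.5405, 0.5277], [0.5912, 0.1337], [0.4809, 0.1203], [0.4311, 0.5094]] 0.3972792324780323 0.11116401550940769 [0.51092181 0.322774   0.012     ]
[[0.5368, 0.5274, 0.012], [0.5892, 0.1338, 0.012], [0.4802, 0.1213, 0.012], [0.4304, 0.5147, 0.012]] [0.50916289 0.3243015  0.012     ]
wedge manual: toe corners, step, heel
[[ 0.5939 -0.0478  0.003 ]
 [ 0.5637 -0.046   0.003 ]]
[[ 0.586  -0.1513  0.04  ]
 [ 0.5849 -0.1974  0.04  ]
 [ 0.5559 -0.1951  0.04  ]
 [ 0.5547 -0.1498  0.04  ]]
```

The wedge's toe is near (0.579,-0.047), its heel grip near (0.570,-0.173), and its heading is about 87°. It measures 150 x 30 mm, so it is the largest; the others are about 105 x 23 mm. The jig centre is near (0.510,0.323), with +x heading about 97.4°. Next I move above the heel for a closer look.

Request:
play_rows(
  series=[
    {"tx":2,"ty":-4,"az":-0.1},
    {"tx":4,"ty":-8,"az":-0.2},
    {"tx":6,"ty":-12,"az":-0.3},
    {"tx":8,"ty":-16,"az":-0.4},
    {"tx":10,"ty":-20,"az":-0.5},
    {"tx":12,"ty":-24,"az":-0.6},
    {"tx":14,"ty":-28,"az":-0.7},
    {"tx":16,"ty":-32,"az":-0.8},
    {"tx":18,"ty":-36,"az":-0.9},
    {"tx":20,"ty":-40,"az":-1.0},
    {"tx":22,"ty":-44,"az":-1.1},
    {"tx":24,"ty":-48,"az":-1.16},
  ],
)

```text
schema error: expected keys ax, ay, az, tx, ty, tz, gripper
```

Request:
play_rows(
  series=[
    {"tx":2,"ty":-4,"tz":-1},
    {"tx":4,"ty":-8,"tz":-2},
    {"tx":6,"ty":-12,"tz":-4},
    {"tx":8,"ty":-16,"tz":-5},
    {"tx":9.1,"ty":-18.9,"tz":-6},
    {"tx":9.1,"ty":-18.9,"tz":-6},
    {"tx":9.1,"ty":-18.9,"tz":-6},
  ],
)

```text
schema error: expected keys ax, ay, az, tx, ty, tz, gripper
```

```bash
python3 - <<'E'
from h import *
s=sense(); print(s["time"],s["tool_pos"],s["ee_rot"])
c=get_calibration("wrist")
im=read_camera("wrist"); cv2.imwrite("pics/w1.png",im[:,:,::-1])
np.savez("w1.npz",**{k:np.array(v) for k,v in c.items()})
im=read_camera("side"); cv2.imwrite("pics/s1.png",im[:,:,::-1])
E
```

```text
0.15 [0.23843098 0.4951962  0.23036391] [-1.79898642e+02 -1.02654759e-02  1.54284397e+02]
```

View pics/w1.png

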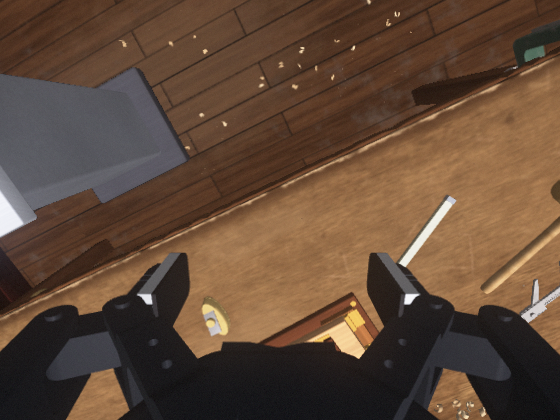

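Every row needs all seven keys, so neither call moved the arm. I'll resend them in full.

Request:
play_rows(
  series=[
    {"ax":0,"ay":0,"tz":0,"gripper":8.5,"tx":2,"ty":-4,"az":-0.1},
    {"ax":0,"ay":0,"tz":0,"gripper":8.5,"tx":4,"ty":-8,"az":-0.2},
    {"ax":0,"ay":0,"tz":0,"gripper":8.5,"tx":6,"ty":-12,"az":-0.3},
    {"ax":0,"ay":0,"tz":0,"gripper":8.5,"tx":8,"ty":-16,"az":-0.4},
    {"ax":0,"ay":0,"tz":0,"gripper":8.5,"tx":10,"ty":-20,"az":-0.5},
    {"ax":0,"ay":0,"tz":0,"gripper":8.5,"tx":12,"ty":-24,"az":-0.6},
    {"ax":0,"ay":0,"tz":0,"gripper":8.5,"tx":14,"ty":-28,"az":-0.7},
    {"ax":0,"ay":0,"tz":0,"gripper":8.5,"tx":16,"ty":-32,"az":-0.8},
    {"ax":0,"ay":0,"tz":0,"gripper":8.5,"tx":18,"ty":-36,"az":-0.9},
    {"ax":0,"ay":0,"tz":0,"gripper":8.5,"tx":20,"ty":-40,"az":-1.0},
    {"ax":0,"ay":0,"tz":0,"gripper":8.5,"tx":22,"ty":-44,"az":-1.1},
    {"ax":0,"ay":0,"tz":0,"gripper":8.5,"tx":24,"ty":-48,"az":-1.16},
  ],
)

```text
time: 1.45
tool_pos: [0.4791, 0.0137, 0.2314]
ee_rot: [180.0, -0.0, 87.6]
force: [1.2, 0.4, 1.6]
width: 0.995
```

Request:
play_rows(
  series=[
    {"ax":0,"ay":0,"az":0,"gripper":8.5,"tx":2,"ty":-4,"tz":-1},
    {"ax":0,"ay":0,"az":0,"gripper":8.5,"tx":4,"ty":-8,"tz":-2},
    {"ax":0,"ay":0,"az":0,"gripper":8.5,"tx":6,"ty":-12,"tz":-4},
    {"ax":0,"ay":0,"az":0,"gripper":8.5,"tx":8,"ty":-16,"tz":-5},
    {"ax":0,"ay":0,"az":0,"gripper":8.5,"tx":9.1,"ty":-18.9,"tz":-6},
    {"ax":0,"ay":0,"az":0,"gripper":8.5,"tx":9.1,"ty":-18.9,"tz":-6},
    {"ax":0,"ay":0,"az":0,"gripper":8.5,"tx":9.1,"ty":-18.9,"tz":-6},
  ],
)

```text
time: 2.15
tool_pos: [0.5693, -0.1737, 0.1704]
ee_rot: [-179.9, -0.1, 87.8]
force: [0.1, 0.6, -0.5]
width: 1.0
```

```bash
python3 - <<'E'
from h import *
s=sense(); print(s["time"],s["tool_pos"],s["ee_rot"],s["force"])
c=get_calibration("wrist")
im=read_camera("wrist"); cv2.imwrite("pics/w2.png",im[:,:,::-1])
np.savez("w2.npz",**{k:np.array(v) for k,v in c.items()})
R,_=cv2.Rodrigues(c["rvec"]);print(-R.T@c["tvec"],R[2])
E
```

```text
2.15 [ 0.56928583 -0.17366679  0.17044227] [-1.79899213e+02 -7.51177715e-02  8.77505916e+01] [ 0.09985591  0.62268036 -0.51990709]
[ 0.57000559 -0.10384828  0.31322163] [-0.01317755 -0.27412536 -0.96160368]
```

View pics/w2.png

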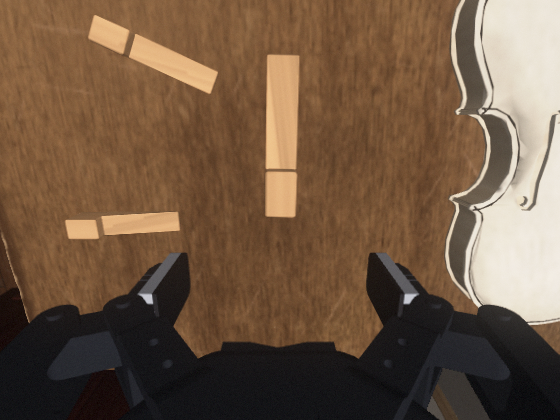

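The wrist view shows the large wedge upright: toe at (283,56), heel from (281,172) to (281,216). The two smaller ones are at (155,54) and (122,225). Now I'll measure the heel and toe.

```bash
python3 - <<'E'
from h import *
c=dict(np.load("w2.npz")); im=cv2.imread("pics/w2.png")
hsv=cv2.cvtColor(im,cv2.COLOR_BGR2HSV)
m=cv2.inRange(hsv,(5,50,170),(30,170,255)); a=np.zeros_like(m); a[45:225,255:310]=m[45:225,255:310]
def row(y):
    xs=np.where(a[y])[0]; return (xs.min(),xs.max()+0) if len(xs) else None
for y in list(range(50,62,2))+list(range(60,222,8))+list(range(212,222)): print(y,row(y),end=' ')
print()
ys=np.where(a[:,280])[0];print(ys.min(),ys.max(),[y for y in range(160,180) if not a[y,280]])
# heel top rect at z=.04
h=[(row(178)[0],178),(row(178)[1],178),(row(212)[0],212),(row(212)[1],212)]
w=onplane(c,h,.04);print(np.round(w,4))
t=[(row(60)[0],60),(row(60)[1],60)];print(np.round(onplane(c,t,.0035),4))
print("toe end",onplane(c,[(283,ys.min()-.5)],.003),"heel front/back",onplane(c,[(281,172.5),(281,ys.max()+.5)],.04))
E
```

```text
50 None 52 None 54 None 56 (np.int64(267), np.int64(298)) 58 (np.int64(267), np.int64(298)) 60 (np.int64(267), np.int64(298)) 60 (np.int64(267), np.int64(298)) 68 (np.int64(267), np.int64(298)) 76 (np.int64(267), np.int64(298)) 84 (np.int64(267), np.int64(298)) 92 (np.int64(267), np.int64(297)) 100 (np.int64(266), np.int64(297)) 108 (np.int64(266), np.int64(297)) 116 (np.int64(266), np.int64(297)) 124 (np.int64(266), np.int64(296)) 132 (np.int64(266), np.int64(296)) 140 (np.int64(266), np.int64(296)) 148 (np.int64(266), np.int64(296)) 156 (np.int64(266), np.int64(296)) 164 (np.int64(266), np.int64(295)) 172 (np.int64(267), np.int64(295)) 180 (np.int64(266), np.int64(296)) 188 (np.int64(266), np.int64(296)) 196 (np.int64(266), np.int64(295)) 204 (np.int64(266), np.int64(295)) 212 (np.int64(266), np.int64(295)) 220 None 212 (np.int64(266), np.int64(295)) 213 (np.int64(266), np.int64(294)) 214 (np.int64(266), np.int64(294)) 215 (np.int64(266), np.int64(294)) 216 (np.int64(268), np.int64(294)) 217 None 218 None 219 None 220 None 221 None 
55 216 [169, 170, 171]
[[ 0.5563 -0.1569  0.04  ]
 [ 0.5838 -0.158   0.04  ]
 [ 0.5547 -0.1896  0.04  ]
 [ 0.5821 -0.1906  0.04  ]]
[[ 0.561  -0.0512  0.0035]
 [ 0.5901 -0.0524  0.0035]]
toe end [[ 0.57618774 -0.04696421  0.003     ]] heel front/back [[ 0.57024738 -0.15237262  0.04      ]
 [ 0.56873228 -0.1946296   0.04      ]]
```

Heel centre is (0.5695,-0.1735) and heading is 87.0°. The top and wrist cameras agree within 1 to 3 mm, and the tool is already centred. I'll descend and grip.

Request:
play_rows(
  series=[
    {"ax":0,"ay":0,"az":-0.013,"tx":0,"ty":0,"tz":-4,"gripper":8.5},
    {"ax":0,"ay":0,"az":-0.013,"tx":0,"ty":0,"tz":-8,"gripper":7},
    {"ax":0,"ay":0,"az":-0.013,"tx":0,"ty":0,"tz":-12,"gripper":6},
    {"ax":0,"ay":0,"az":-0.013,"tx":0,"ty":0,"tz":-14.5,"gripper":6},
    {"ax":0,"ay":0,"az":-0.013,"tx":0,"ty":0,"tz":-16.3,"gripper":6},
    {"ax":0,"ay":0,"az":-0.013,"tx":0,"ty":0,"tz":-16.3,"gripper":6},
    {"ax":0,"ay":0,"az":-0.013,"tx":0,"ty":0,"tz":-16.3,"gripper":6},
  ],
)

```text
time: 2.9
tool_pos: [0.5701, -0.1725, 0.0096]
ee_rot: [179.9, 0.0, 87.2]
force: [0.6, -0.4, 0.6]
width: 0.705
```

Request:
play_rows(
  series=[
    {"ax":0,"ay":0,"az":0,"tx":0,"ty":0,"tz":0,"gripper":4.5},
    {"ax":0,"ay":0,"az":0,"tx":0,"ty":0,"tz":0,"gripper":3.5},
    {"ax":0,"ay":0,"az":0,"tx":0,"ty":0,"tz":0,"gripper":2.5},
    {"ax":0,"ay":0,"az":0,"tx":0,"ty":0,"tz":0,"gripper":2},
    {"ax":0,"ay":0,"az":0,"tx":0,"ty":0,"tz":0,"gripper":2},
    {"ax":0,"ay":0,"az":0,"tx":0,"ty":0,"tz":0,"gripper":2},
    {"ax":0,"ay":0,"az":0,"tx":0,"ty":0,"tz":0,"gripper":2},
    {"ax":0,"ay":0,"az":0,"tx":0,"ty":0,"tz":0,"gripper":2},
  ],
  newtons=70,
)

```text
time: 3.7
tool_pos: [0.571, -0.1739, 0.0105]
ee_rot: [179.8, 0.1, 87.1]
force: [0.0, -0.2, 7.4]
width: 0.338
```

```bash
python3 - <<'E'
from h import *
s=sense(); print(s["time"],s["tool_pos"],s["ee_rot"],s["force"],s["width"])
c=get_calibration("wrist")
im=read_camera("wrist"); cv2.imwrite("pics/w3.png",im[:,:,::-1])
np.savez("w3.npz",**{k:np.array(v) for k,v in c.items()})
E
```

```text
3.7 [ 0.5710338  -0.1739091   0.01053204] [1.79789009e+02 5.29639737e-02 8.70737995e+01] [ 0.00738811 -0.24934155  7.38166393] 0.33821055439336567
```

View pics/w3.png

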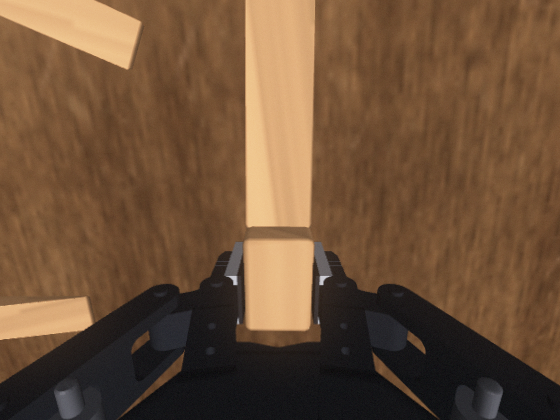

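The wedge is gripped: opening is about 29 mm and the heel, at (279,278), is square between the pads. I'll lift, turn +0.18 rad and go to the staging point over the sill.

Request:
play_rows(
  series=[
    {"ax":0,"ay":0,"az":0,"tx":0,"ty":0,"tz":2,"gripper":2},
    {"ax":0,"ay":0,"az":0,"tx":0,"ty":0,"tz":5,"gripper":2},
    {"ax":0,"ay":0,"az":0.02,"tx":0,"ty":2,"tz":7,"gripper":2},
    {"ax":0,"ay":0,"az":0.05,"tx":-0.5,"ty":5,"tz":8,"gripper":2},
    {"ax":0,"ay":0,"az":0.08,"tx":-1,"ty":9,"tz":8,"gripper":2},
    {"ax":0,"ay":0,"az":0.11,"tx":-1.5,"ty":13,"tz":8,"gripper":2},
    {"ax":0,"ay":0,"az":0.14,"tx":-2,"ty":17,"tz":8,"gripper":2},
    {"ax":0,"ay":0,"az":0.16,"tx":-2.5,"ty":21,"tz":8,"gripper":2},
    {"ax":0,"ay":0,"az":0.18,"tx":-3,"ty":25,"tz":8,"gripper":2},
    {"ax":0,"ay":0,"az":0.18,"tx":-3.4,"ty":28,"tz":8,"gripper":2},
    {"ax":0,"ay":0,"az":0.18,"tx":-3.4,"ty":28,"tz":8,"gripper":2},
    {"ax":0,"ay":0,"az":0.18,"tx":-3.4,"ty":28,"tz":8,"gripper":2},
  ],
)

```text
time: 4.95
tool_pos: [0.5352, 0.1068, 0.088]
ee_rot: [-180.0, 0.0, 97.5]
force: [-0.3, -0.4, -1.2]
width: 0.338
```

```bash
python3 - <<'E'
from h import *
s=sense(); print(s["time"],s["tool_pos"],s["ee_rot"],s["force"],s["width"])
c=get_calibration("wrist")
im=read_camera("wrist"); cv2.imwrite("pics/w4.png",im[:,:,::-1])
np.savez("w4.npz",**{k:np.array(v) for k,v in c.items()})
im=read_camera("top"); cv2.imwrite("pics/t4.png",im[:,:,::-1])
E
```

```text
4.95 [0.53522757 0.10684881 0.08796616] [-1.79959337e+02  4.09704383e-02  9.74835835e+01] [-0.27554982 -0.40586058 -1.17544744] 0.33757751476708536
```

View pics/w4.png

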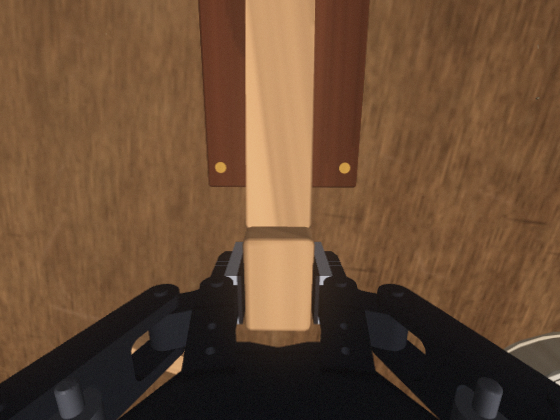

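The wrist view shows the sill's end at row 186, its side edges at x≈205 and 362, and the wedge nearly centred on it. I'll get the jig frame from this view.

```bash
python3 - <<'E'
from h import *
c=dict(np.load("w4.npz")); im=cv2.imread("pics/w4.png").astype(int)
# redness boundary of dark base: per-row edges
v=im.sum(2)
g=cv2.GaussianBlur(v.astype(np.float32),(5,5),0)
L=[];Rr=[]
for y in range(5,175,10):
    d=np.diff(g[y]); l=190+np.argmin(d[190:225])+.5; r=335+np.argmax(d[335:390])+.5
    L.append((l,y));Rr.append((r,y))
B=[]
for x in list(range(214,242,4))+list(range(320,350,4)):
    d=np.diff(g[:,x]); B.append((x,176+np.argmax(d[176:200])+.5))
print(L,Rr,B)
PL=onplane(c,L,.012);PR=onplane(c,Rr,.012);PB=onplane(c,B,.012)
def line(P):
    vx,vy,x,y=cv2.fitLine(P[:,:2].astype(np.float32),cv2.DIST_HUBER,0,.001,.001).ravel(); return np.array([vx,vy]),np.array([x,y])
for n,P in(("L",PL),("R",PR),("B",PB)):
    d,p=line(P);print(n,np.degrees(np.arctan2(d[1],d[0])),p)
dl,pl=line(PL);dr,pr=line(PR)
nn=np.array([-dl[1],dl[0]]);print("width",abs((pr-pl)@nn))
dirn=dl+dr if dl@dr>0 else dl-dr
dirn/=np.linalg.norm(dirn); dirn*=np.sign(dirn[1]); print("heading",np.degrees(np.arctan2(dirn[1],dirn[0])))
n2=np.array([-dirn[1],dirn[0]])
end=PB[:,:2].mean(0); off=((pl+pr)/2)@n2; along=np.mean(PB[:,:2]@dirn)
o=dirn*(along+.2)+n2*off; print("jig origin",o)
# wedge lateral pose: edges at toe side & heel
s=[.53523,.10685]
print("TCP jig coords",(np.array(s)-o)@dirn,(np.array(s)-o)@n2)
E
python3 - <<'E'
import cv2
im=cv2.imread("pics/t4.png");cv2.imwrite("pics/t4c.png",cv2.resize(im[150:270,140:340],None,fx=4,fy=4,interpolation=cv2.INTER_CUBIC))
E
```

```text
[(np.float64(197.5), 5), (np.float64(198.5), 15), (np.float64(198.5), 25), (np.float64(199.5), 35), (np.float64(199.5), 45), (np.float64(200.5), 55), (np.float64(201.5), 65), (np.float64(201.5), 75), (np.float64(202.5), 85), (np.float64(202.5), 95), (np.float64(203.5), 105), (np.float64(203.5), 115), (np.float64(204.5), 125), (np.float64(205.5), 135), (np.float64(205.5), 145), (np.float64(205.5), 155), (np.float64(224.5), 165)] [(np.float64(368.5), 5), (np.float64(368.5), 15), (np.float64(367.5), 25), (np.float64(366.5), 35), (np.float64(366.5), 45), (np.float64(365.5), 55), (np.float64(364.5), 65), (np.float64(364.5), 75), (np.float64(363.5), 85), (np.float64(362.5), 95), (np.float64(361.5), 105), (np.float64(361.5), 115), (np.float64(360.5), 125), (np.float64(359.5), 135), (np.float64(358.5), 145), (np.float64(358.5), 155), (np.float64(339.5), 165)] [(214, np.float64(186.5)), (218, np.float64(186.5)), (222, np.float64(186.5)), (226, np.float64(186.5)), (230, np.float64(186.5)), (234, np.float64(186.5)), (238, np.float64(186.5)), (320, np.float64(187.5)), (324, np.float64(187.5)), (328, np.float64(187.5)), (332, np.float64(187.5)), (336, np.float64(187.5)), (340, np.float64(187.5)), (344, np.float64(187.5)), (348, np.float64(187.5))]
L -82.78165 [0.46827117 0.20300633]
R -82.64631 [0.5797276  0.19364591]
B 7.0093107 [0.5483165  0.12904221]
width 0.10939693
heading 97.28601
jig origin [0.50773366 0.32554596]
TCP jig coords -0.22041723760687115 0.0004612595622758789
```

View pics/t4c.png

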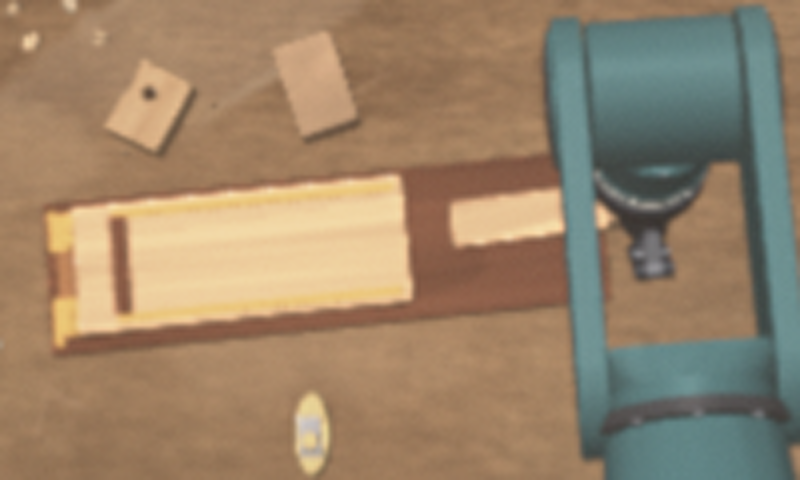

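Jig origin is (0.508,0.325) and heading 97.3°; the top view agrees within 2 mm. The measured base width of 109.4 mm also matches the nominal 110 mm. The toe is now at about jig x=-93, y≈0. I'll lower onto the sill while advancing 20 mm.

Request:
play_rows(
  series=[
    {"ax":0,"ay":0,"az":-0.002,"tx":-0.25,"ty":2,"tz":-2,"gripper":2},
    {"ax":0,"ay":0,"az":-0.002,"tx":-0.25,"ty":2,"tz":-4,"gripper":2},
    {"ax":0,"ay":0,"az":-0.002,"tx":-0.25,"ty":2,"tz":-5.5,"gripper":2},
    {"ax":0,"ay":0,"az":-0.002,"tx":-0.25,"ty":2,"tz":-6.2,"gripper":2},
    {"ax":0,"ay":0,"az":-0.002,"tx":-0.25,"ty":2,"tz":-6.5,"gripper":2},
    {"ax":0,"ay":0,"az":-0.002,"tx":-0.25,"ty":2,"tz":-6.7,"gripper":2},
    {"ax":0,"ay":0,"az":-0.002,"tx":-0.25,"ty":2,"tz":-6.7,"gripper":2},
    {"ax":0,"ay":0,"az":-0.002,"tx":-0.25,"ty":2,"tz":-6.7,"gripper":2},
  ],
)

```text
time: 5.85
tool_pos: [0.5342, 0.1263, 0.0225]
ee_rot: [179.8, 0.0, 97.3]
force: [-0.4, -1.0, 1.3]
width: 0.338
```

```bash
python3 - <<'E'
from h import *
s=sense(); print(s["time"],s["tool_pos"],s["ee_rot"],s["force"],s["moment"],s["width"])
c=get_calibration("wrist")
im=read_camera("wrist"); cv2.imwrite("pics/w5.png",im[:,:,::-1])
np.savez("w5.npz",**{k:np.array(v) for k,v in c.items()})
im=read_camera("side"); cv2.imwrite("pics/s5.png",im[:,:,::-1]);cv2.imwrite("pics/s5c.png",cv2.resize(im[210:340,180:340,::-1],None,fx=4,fy=4,interpolation=cv2.INTER_CUBIC))
E
```

```text
5.85 [0.53418719 0.12628832 0.02252095] [1.79849917e+02 2.55842990e-02 9.72611549e+01] [-0.40845778 -0.99738678  1.27023087] [-0.24773046  0.08850171 -0.01394076] 0.33800577666578857
```

View pics/w5.png

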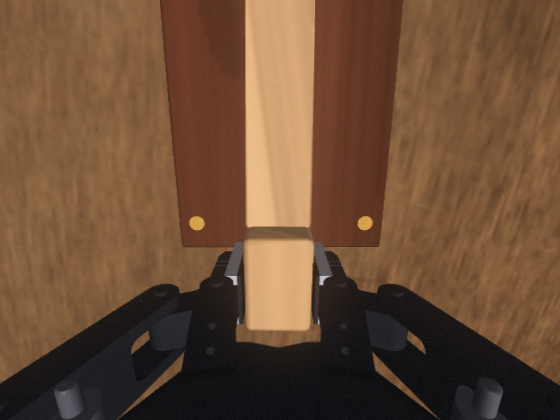

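View pics/s5c.png

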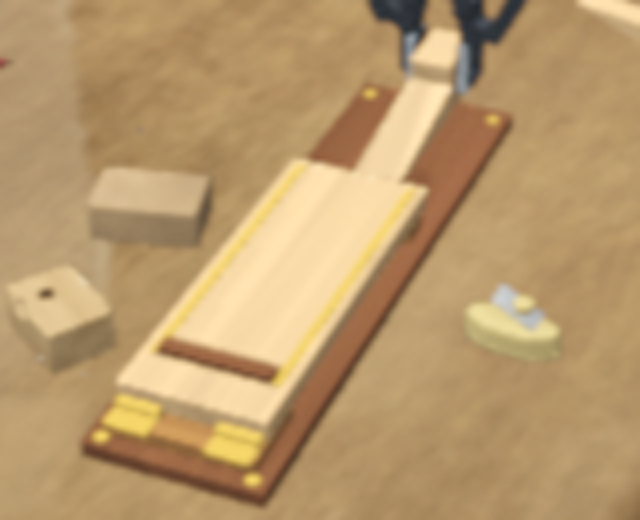

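The wedge is flat on the sill (TCP z is 22.5 mm, as predicted) and points squarely at the middle of the board's free end. I'll slide 44 mm to just short of first contact.

Request:
play_rows(
  series=[
    {"ax":0,"ay":0,"az":0,"tx":-0.13,"ty":1,"tz":0,"gripper":2},
    {"ax":0,"ay":0,"az":0,"tx":-0.26,"ty":2,"tz":0,"gripper":2},
    {"ax":0,"ay":0,"az":0,"tx":-0.38,"ty":3,"tz":0,"gripper":2},
    {"ax":0,"ay":0,"az":0,"tx":-0.47,"ty":3.7,"tz":0,"gripper":2},
    {"ax":0,"ay":0,"az":0,"tx":-0.56,"ty":4.36,"tz":0,"gripper":2},
    {"ax":0,"ay":0,"az":0,"tx":-0.56,"ty":4.36,"tz":0,"gripper":2},
    {"ax":0,"ay":0,"az":0,"tx":-0.56,"ty":4.36,"tz":0,"gripper":2},
  ],
)

```text
time: 6.65
tool_pos: [0.5282, 0.1721, 0.0225]
ee_rot: [179.9, -0.1, 97.3]
force: [0.1, 0.3, 5.0]
width: 0.336
```

```bash
python3 - <<'E'
from h import *
s=sense(); print(s["time"],s["tool_pos"],s["ee_rot"],s["force"],s["moment"],s["width"])
c=get_calibration("wrist")
im=read_camera("wrist"); cv2.imwrite("pics/w6.png",im[:,:,::-1])
np.savez("w6.npz",**{k:np.array(v) for k,v in c.items()})
im=read_camera("side"); cv2.imwrite("pics/s6.png",im[:,:,::-1])
E
```

```text
6.65 [0.52817647 0.1721105  0.02253705] [ 1.79850785e+02 -8.62949660e-02  9.73473409e+01] [0.10810915 0.31684173 4.96730649] [-0.13065487  0.06248936 -0.0337203 ] 0.33627644834986314
```

View pics/w6.png

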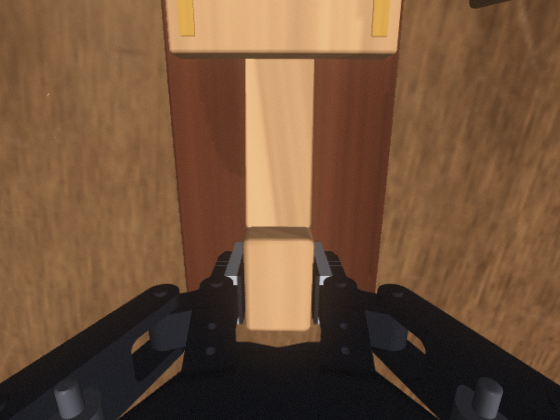

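The board's free end is at rows 50 to 56, with corners at about (169,52) and (399,52), and the wedge enters in the middle. This view gives the baseline for the board edge height and the distance to it.

```bash
cat > meas.py <<'E'
from h import *
import sys
def go(n,zs=(.036,),tcp=None,show=True):
    c=dict(np.load(n+".npz")); im=cv2.imread(f"pics/{n}.png")
    g=cv2.GaussianBlur(im.astype(np.float32).sum(2),(3,3),0)
    def sub(d,i):
        a,b,e=abs(d[i-1]),abs(d[i]),abs(d[i+1]); return i+.5+ .5*(a-e)/(a-2*b+e+1e-9)
    B=[]
    for x in list(range(195,240,4))+list(range(322,370,4)):
        d=np.diff(g[:120,x]); i=10+np.argmin(d[10:110]); B.append((x,sub(d,i)))
    by=np.median([b[1] for b in B])
    L=[];R=[]
    for y in range(max(2,int(by)-28),int(by)-10,2):
        d=np.diff(g[y]);i=140+np.argmax(d[140:200]);L.append((sub(d,i),y)); j=370+np.argmin(d[370:430]);R.append((sub(d,j),y))
    L=np.array(L);R=np.array(R)
    print(n,"edge row",round(by,2),"L",np.median(L[:,0]).round(2),"R",np.median(R[:,0]).round(2),"std",L[:,0].std().round(2),R[:,0].std().round(2))
    for z in zs:
        Lp=onplane(c,L,z)[:,:2];Rp=onplane(c,R,z)[:,:2];P=onplane(c,B,z)[:,:2]
        u=np.array([np.cos(np.radians(97.3)),np.sin(np.radians(97.3))]);v=np.array([-u[1],u[0]])
        print(" z",z,"width",abs(np.median(Lp@v)-np.median(Rp@v)).round(5),"centre v",((np.median(Lp@v)+np.median(Rp@v))/2).round(4),"edge along",np.median(P@u).round(4),"jig tilt",np.degrees(np.polyfit(P@v,P@u,1)[0]).round(2), "tcp along/v" if tcp is not None else "", (np.array(tcp)@u).round(4) if tcp is not None else "", (np.array(tcp)@v).round(4) if tcp is not None else "")
if __name__=="__main__": go("w6",(.034,.036,.038,.040),(.5282,.1721))
E
python3 meas.py
```

```text
w6 edge row 52.23 L 167.84 R 397.8 std 0.4 0.48
 z 0.034 width 0.09019 centre v -0.5452 edge along 0.1988 jig tilt 0.05 tcp along/v 0.1036 -0.5458
 z 0.036 width 0.08881 centre v -0.5452 edge along 0.1984 jig tilt 0.05 tcp along/v 0.1036 -0.5458
 z 0.038 width 0.08744 centre v -0.5452 edge along 0.1981 jig tilt 0.05 tcp along/v 0.1036 -0.5458
 z 0.04 width 0.08607 centre v -0.5451 edge along 0.1977 jig tilt 0.05 tcp along/v 0.1036 -0.5458
```

The TCP is 95 mm behind the board edge, so the toe is at about jig x=-27 mm, right before contact. The offset from the centre line is 0.6 mm and the tilt 0.05°. I'll push on 12 mm slowly and look again.

Request:
play_rows(
  series=[
    {"ax":0,"ay":0,"az":0,"tx":-0.04,"ty":0.3,"tz":0,"gripper":2},
    {"ax":0,"ay":0,"az":0,"tx":-0.08,"ty":0.6,"tz":0,"gripper":2},
    {"ax":0,"ay":0,"az":0,"tx":-0.11,"ty":0.9,"tz":0,"gripper":2},
    {"ax":0,"ay":0,"az":0,"tx":-0.15,"ty":1.2,"tz":0,"gripper":2},
    {"ax":0,"ay":0,"az":0,"tx":-0.15,"ty":1.2,"tz":0,"gripper":2},
    {"ax":0,"ay":0,"az":0,"tx":-0.15,"ty":1.2,"tz":0,"gripper":2},
  ],
)

```text
time: 7.35
tool_pos: [0.527, 0.1819, 0.0225]
ee_rot: [179.9, 0.1, 97.3]
force: [0.9, -6.1, 6.5]
width: 0.34
```

```bash
python3 - <<'E'
from h import *
s=sense(); print(s["time"],s["tool_pos"],s["ee_rot"],s["force"],s["moment"],s["width"])
c=get_calibration("wrist")
im=read_camera("wrist"); cv2.imwrite("pics/w7.png",im[:,:,::-1])
np.savez("w7.npz",**{k:np.array(v) for k,v in c.items()})
from meas import go
go("w6",(.036,)); go("w7",(.036,.037,.038),s["tool_pos"][:2])
c6=dict(np.load("w6.npz")); u=np.array([np.cos(np.radians(97.3)),np.sin(np.radians(97.3))])
print("heel front/back along in w6", onplane(c6,[(279,228.5),(279,330)],.052)[:,:2]@u)
g=cv2.cvtColor(cv2.imread("pics/w7.png"),6); print(g[220:240,280].tolist(), g[322:336,280].tolist())
E
```

```text
7.35 [0.52701654 0.18185227 0.02253458] [1.79862089e+02 1.39201475e-01 9.73171532e+01] [ 0.91951058 -6.14731555  6.51277254] [-0.82830706  0.02682759  0.04135388] 0.3396700794458902
w6 edge row 52.23 L 167.84 R 397.8 std 0.4 0.48
 z 0.036 width 0.08881 centre v -0.5452 edge along 0.1984 jig tilt 0.05   
w7 edge row 78.28 L 167.9 R 396.63 std 0.51 0.45
 z 0.036 width 0.08977 centre v -0.5452 edge along 0.1987 jig tilt 0.0 tcp along/v 0.1134 -0.5459
 z 0.037 width 0.08908 centre v -0.5452 edge along 0.1986 jig tilt 0.0 tcp along/v 0.1134 -0.5459
 z 0.038 width 0.08838 centre v -0.5452 edge along 0.1985 jig tilt 0.0 tcp along/v 0.1134 -0.5459
heel front/back along in w6 [0.13109462 0.0830515 ]
[171, 169, 170, 172, 171, 166, 153, 95, 90, 88, 87, 92, 95, 96, 97, 97, 99, 97, 109, 126] [185, 185, 187, 185, 184, 187, 182, 170, 134, 80, 89, 111, 110, 107]
```

View pics/w7.png

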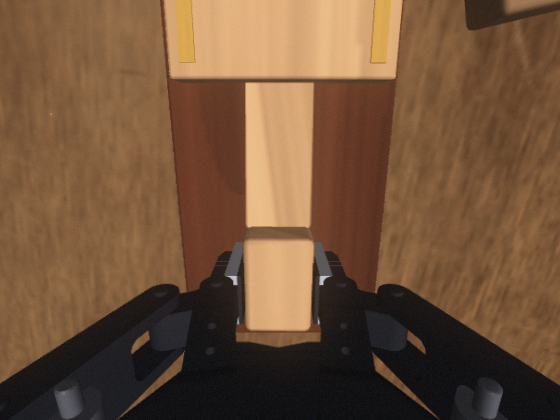

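Contact is made: push is 6 N, the toe is at about -17 mm, and the board width in view has grown by an amount equal to 1.4 mm of lift (1.6 expected). I'll go on another 11 mm.

Request:
play_rows(
  series=[
    {"ax":0,"ay":0,"az":0,"tx":-0.03,"ty":0.2,"tz":0,"gripper":2},
    {"ax":0,"ay":0,"az":0,"tx":-0.05,"ty":0.4,"tz":0,"gripper":2},
    {"ax":0,"ay":0,"az":0,"tx":-0.08,"ty":0.6,"tz":0,"gripper":2},
    {"ax":0,"ay":0,"az":0,"tx":-0.11,"ty":0.8,"tz":0,"gripper":2},
    {"ax":0,"ay":0,"az":0,"tx":-0.13,"ty":1.0,"tz":0,"gripper":2},
    {"ax":0,"ay":0,"az":0,"tx":-0.14,"ty":1.1,"tz":0,"gripper":2},
    {"ax":0,"ay":0,"az":0,"tx":-0.14,"ty":1.1,"tz":0,"gripper":2},
    {"ax":0,"ay":0,"az":0,"tx":-0.14,"ty":1.1,"tz":0,"gripper":2},
  ],
)

```text
time: 8.2
tool_pos: [0.5257, 0.1925, 0.0225]
ee_rot: [179.9, 0.2, 97.3]
force: [1.1, -6.9, 6.2]
width: 0.339
```

```bash
python3 - <<'E'
from h import *
s=sense(); print(s["time"],s["tool_pos"],s["ee_rot"],s["force"],s["moment"],s["width"])
c=get_calibration("wrist")
im=read_camera("wrist"); cv2.imwrite("pics/w8.png",im[:,:,::-1])
np.savez("w8.npz",**{k:np.array(v) for k,v in c.items()})
from meas import go
go("w8",(.036,.038,.039,.040),s["tool_pos"][:2])
im=read_camera("side"); cv2.imwrite("pics/s8.png",im[:,:,::-1]);cv2.imwrite("pics/s8c.png",cv2.resize(im[210:340,180:340,::-1],None,fx=4,fy=4,interpolation=cv2.INTER_CUBIC))
for n in ("w6","w7","w8"):
    g=cv2.cvtColor(cv2.imread(f"pics/{n}.png"),6).astype(float); print(n,g[225:242,275:285].mean(1).round().tolist(),g[326:336,275:285].mean(1).round().tolist())
E
```

```text
8.2 [0.52565797 0.19247402 0.02250074] [1.79867290e+02 1.72996186e-01 9.73067274e+01] [ 1.08460034 -6.88599588  6.15322239] [-0.9129059  -0.00754662  0.01361561] 0.3391297030443515
w8 edge row 105.76 L 168.88 R 396.3 std 0.5 0.49
 z 0.036 width 0.0912 centre v -0.5453 edge along 0.1989 jig tilt 0.06 tcp along/v 0.1241 -0.5459
 z 0.038 width 0.08978 centre v -0.5453 edge along 0.1989 jig tilt 0.06 tcp along/v 0.1241 -0.5459
 z 0.039 width 0.08908 centre v -0.5453 edge along 0.1989 jig tilt 0.06 tcp along/v 0.1241 -0.5459
 z 0.04 width 0.08837 centre v -0.5453 edge along 0.1988 jig tilt 0.06 tcp along/v 0.1241 -0.5459
w6 [175.0, 134.0, 90.0, 88.0, 88.0, 90.0, 94.0, 96.0, 98.0, 99.0, 98.0, 97.0, 97.0, 114.0, 132.0, 154.0, 177.0] [186.0, 186.0, 182.0, 169.0, 141.0, 108.0, 105.0, 105.0, 104.0, 104.0]
w7 [173.0, 154.0, 93.0, 87.0, 87.0, 89.0, 92.0, 96.0, 98.0, 98.0, 97.0, 97.0, 96.0, 109.0, 127.0, 148.0, 171.0] [185.0, 185.0, 182.0, 168.0, 134.0, 81.0, 87.0, 106.0, 106.0, 105.0]
w8 [167.0, 148.0, 88.0, 83.0, 83.0, 84.0, 88.0, 91.0, 93.0, 93.0, 92.0, 91.0, 90.0, 104.0, 121.0, 141.0, 164.0] [178.0, 178.0, 174.0, 161.0, 129.0, 80.0, 72.0, 71.0, 70.0, 71.0]
```

View pics/s8c.png

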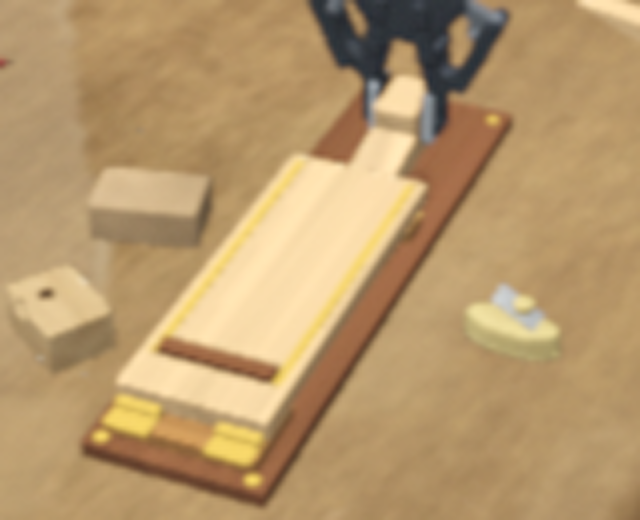

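View pics/w8.png

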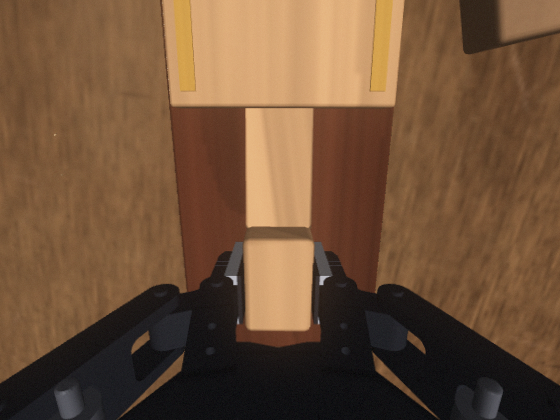

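No slip in the grip. Lift is about 3.4 mm from the board's growth in view, and 3.6 to 3.7 mm from the toe position (about -7 mm). I'll finish with another 2 mm.

Request:
play_rows(
  series=[
    {"ax":0,"ay":0,"az":0,"tx":-0.01,"ty":0.1,"tz":0,"gripper":2},
    {"ax":0,"ay":0,"az":0,"tx":-0.03,"ty":0.2,"tz":0,"gripper":2},
    {"ax":0,"ay":0,"az":0,"tx":-0.03,"ty":0.2,"tz":0,"gripper":2},
    {"ax":0,"ay":0,"az":0,"tx":-0.03,"ty":0.2,"tz":0,"gripper":2},
    {"ax":0,"ay":0,"az":0,"tx":-0.03,"ty":0.2,"tz":0,"gripper":2},
  ],
)

```text
time: 8.8
tool_pos: [0.5254, 0.1944, 0.0225]
ee_rot: [179.9, 0.2, 97.3]
force: [1.3, -7.3, 6.6]
width: 0.336
```

```bash
python3 - <<'E'
from h import *
s=sense(); print(s["time"],s["tool_pos"],s["ee_rot"],s["force"],s["qd"].round(2),s["width"])
c=get_calibration("wrist")
im=read_camera("wrist"); cv2.imwrite("pics/w9.png",im[:,:,::-1])
np.savez("w9.npz",**{k:np.array(v) for k,v in c.items()})
from meas import go
go("w9",(.036,.040),s["tool_pos"][:2])
im=read_camera("top"); cv2.imwrite("pics/t9.png",im[:,:,::-1])
a=cv2.imread("pics/top0.png").astype(int);b=im[:,:,::-1].astype(int)
for n,(x0,y0,x1,y1) in {"plane":(210,245,226,271),"blocks":(165,155,230,188)}.items(): print(n,abs(a-b)[y0:y1,x0:x1].mean())
E
```

```text
8.8 [0.52539532 0.19438506 0.02252761] [1.79863118e+02 1.77323548e-01 9.73002240e+01] [ 1.33833084 -7.33694448  6.62674363] [-0.06 -0.01 -0.01  0.03 -0.02 -0.01] 0.3355650784898892
w9 edge row 106.24 L 168.75 R 396.43 std 0.48 0.49
 z 0.036 width 0.09137 centre v -0.5454 edge along 0.2007 jig tilt 0.86 tcp along/v 0.1261 -0.5458
 z 0.04 width 0.08854 centre v -0.5453 edge along 0.2006 jig tilt 0.86 tcp along/v 0.1261 -0.5458
plane 1.5881410256410255
blocks 1.6104118104118104
```

```bash
sed -i 's/:120,x/:140,x/; s/10:110/10:130/' meas.py && python3 - <<'E'
from meas import go
go("w9",(.036,.040),(.5254,.1944))
E
```

```text
w9 edge row 110.75 L 169.18 R 396.17 std 0.5 0.49
 z 0.036 width 0.09139 centre v -0.5454 edge along 0.199 jig tilt 0.0 tcp along/v 0.1261 -0.5458
 z 0.04 width 0.08855 centre v -0.5453 edge along 0.1989 jig tilt 0.0 tcp along/v 0.1261 -0.5458
```

View pics/w9.png

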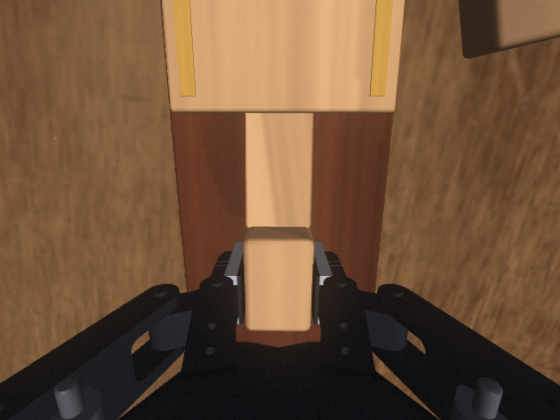

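The view shows the board edge square at row 110.75, with the wedge centred under it at x≈279. The toe is at -4 to -5 mm, which puts the lift at 3.7 to 4.1 mm. The arm is still, so I'm handing in.

```bash
python3 -c "
from station import *
print(job_done()); print(sense()['time'])"
```

```text
the job is handed in; nothing more can be done
None
the job is handed in; nothing more can be done
```

I gripped the largest wedge by its heel, laid it flat on the sill and pushed it square-on under the middle of the board's free end. I handed the job in at about 9 s, with the wedge still held and carrying the board; the hand-in gives no verdict.

**Lift:** The toe ended at about jig x = -4 to -5 mm, which means 3.9 to 4.1 mm of lift. The board's growth in the wrist view, checked separately, gives about 3.7 to 3.8 mm. The two differ by a few tenths of a millimetre, within measuring error.

**Alignment:** The wedge was about 0.5 mm off the centre line, with no measurable tilt against the board edge.

**Forces:** The push was about 7 N with about 6.6 N pressing the wedge onto the base, and the grip had not slipped.

**Bystanders:** The top view shows no change at the thumb plane or the two blocks.

**Errors along the way:** The first two move calls were refused because rows lacked some keys, and neither moved the arm. One edge reading was wrong because my search window was too small; I corrected it from the same picture before handing in.

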